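# Turn a plaster mould over in the hinged turnover cradle

### The arm

A 6-joint arm with a two-finger parallel gripper is mounted at the origin on the work surface. World frame = base frame: x ahead of the robot, y to its left, z up, the work surface at z = 0. Lengths are in m, angles in rad, forces in N, time in s.
With the tool pointing down it reaches from about 0.25 to 0.775 m from the base axis. Payload 8.9 kg.
Tool frame: the origin (TCP) lies at the very end of the fingers, on their centre line; the grasp point (between the pads) lies 19 mm behind it; z points along the fingers, x is the direction in which the jaws open and shut, and the axes are right-handed (so a half turn about z gives the same grasp; the last joint's range is limited). The gripper opens to 85 mm and grips with 20 to 120 N. Pads are 22 mm wide; open, the fingers measure 114 mm over their backs; the gripper's body (76 mm by 85 mm) begins 54 mm behind the grasp point. The pads swing forward as they close: fully open they stand 13 mm farther back than shut.
Start: joints at [1.146, 0.291, -0.153, 1.127, 0, 1.431], TCP at [0.148, 0.504, 0.231] pointing down, gripper open.
Joint ranges: [-2.52, 2.52], [-0.91, 1.74], [-1.3, 1.37], [-1.96, 2.02], [-1.52, 1.47], [-3.14, 3.14]. Speed limits (rad/s): [2.22, 2.22, 2.79, 3.14, 3.14, 3.14].

### API

Orientations are given as a unit quaternion [w, x, y, z].
In Python, from bench import sense, grab_frame, sign_off, spot_in, trace, mark_of gives the robot as it stands. The module is installed in compiled form; this text tells all that it offers.
- The arm moves only by the tool play_rows, never from a script. Its argument "increments" is text: rows parted by semicolons, each of 4 numbers parted by spaces: the shift along the world's x, y, z in mm, then the turn about the world's z in rad. In form: x y z twist; .... A call has 1 to 12 rows; each row is the pose to reach, as a shift and turn from the pose commanded when the call began; what a row does not reach only later rows make up. A row lasts 1/12 s, in which the tool goes at most 41.7 mm and 7.16 degrees, less where a joint would pass 70% of its speed; a pose out of reach is approached as far as the arm can. A call with a gripper value outside its range is refused whole. "fingers" is the opening in per cent of the stroke, from 0 (shut) to 100 (fully open), set as the call begins (left out, the last holds). The fingers move at their own pace and stop on an object; "newtons" is the grip in N (left out, the last holds). Time passes only in rows, so rows that repeat a pose let the fingers close. It gives the time, the measured TCP pose, the force and the opening at its end, in the units of the state.
- sense(): the state, without advancing time (a new reading comes with each control period).
- grab_frame(name): name is "scene" or "top" or "wrist"; returns a dict with "frame" (480x640x3 uint8, red, green, blue), "fx", "fy", "cx", "cy" (pixels), "camera_from_world" (4x4, takes a point from world to camera coordinates); the wrist camera has in their place "hand_eye" (4x4, takes a point from camera to tool coordinates, whose origin is the TCP and whose axes are the tool frame's). Camera axes: x right, y down, z forward; pixel columns grow to the right and rows downward; lengths in m; the calibration is good to about 2 mm. A picture is of the moment at which its call begins: read the wrist's pose just before it. There is no depth.
- sign_off(): hands the job in, once; it reports no verdict.
Trained networks look in the newest picture that a camera, given by its name, has taken for a name from the list of things; names that differ only in an ending like _2 or _b are one class to them, and where a whole thing is asked for, a point or a joint stands for the part that bears it (a point fixed in the world has none). Each returns a list of dicts, best first, with "confidence" (0 to 1); they miss things now and then, are a little off and sometimes report something else, mostly with a low value. They report only what shows in the picture. A call takes as long as a camera call. They do not tell look-alikes from the thing itself.
- spot_in(camera, name): "point" ([x, y, z] in m, in world coordinates, good to about 4 mm: the middle of the surface that is visible of it).
- trace(camera, name): "region" (480x640 bool, what is visible of it).
- mark_of(camera, name): "point" ([x, y, z] in m, in world coordinates, good to about 4 mm: a listed point, or the origin of a listed thing).
The state is a dict: "time": time; "joint_pos": joint angles; "joint_velocities": joint speeds; "joint_efforts": joint torques, N m; "position": TCP position; "orientation": TCP orientation; "force": force on the tool from outside, world axes, zero at the start; "torque": the same for the moment, N m; "width": opening from 0.0 (shut) to 1.0 (fully open).
Only numpy, scipy, OpenCV 4.12 (cv2) and the standard library are available. Lean on these libraries where they do the work, as an engineer would, in place of code of your own. Each camera call takes 0.05 s, during which the arm holds its last target. There are 200 camera calls.

### The job

Pick up the rectangular plaster mould with a gentle grip (it is brittle) and lay it, hollow side still up, in the pocket of the cradle's swinging half, and let go. Then swing that half all the way over onto the fixed half without letting it fall or slam, and swing it fully back open again, so that the mould is left lying hollow side down in the fixed half. Leave the other things on the table where they are.

Things in the scene. Friction and masses are not known exactly. Their poses are not given: they have to be found in the camera images.
- mould_center (a point): centre (25 mm above the underside) of the loose rectangular white plaster mould: 56 mm along its x, 84 mm along its y, 50 mm high, 0.25 to 0.4 kg, flat upright sides. Its z axis points out of its hollow face (a 14 mm deep tray with 8 mm rims), up at the start; yaw within 0.6 rad. Brittle: a grip over 45 N (90 N from both fingers together) breaks it; 20 to 30 N is enough.
- cradle_hinge (a point): middle of the cradle's hinge pin, 47 mm above the table. The cradle: a plywood board (130 x 270 x 12 mm) fixed to the table, with two aluminium halves side by side like an open book. x along the pin, z up; fixed half on the +y side, swinging half (open) on the -y side. The pin's brackets reach 61 mm either way along x and 60 mm above the table.
- fixed_floor (a point): centre of the floor of the fixed half, 65 mm to +y of the pin, 20 mm above the table; axes as at the hinge. A low tray, 66 mm (x) by 95 mm (y) inside, walls 8 mm high, the far one leaning outward; the mould fits with 5 mm to spare on each side, long side along y. Its +-x ends are walled only at the corners.
- leaf_floor (a point): centre of the swinging half's pocket floor, 65 mm from the pin, 20 mm above the table when open; x along the pin, z out of the pocket. Inside 66 (x) by 96 mm (y), walls 40 mm high, the far one leaning out; the +-x ends are walled only at the corners: a 62 mm gap down to the floor lets fingers in. The mould, long side along y, has 5 mm spare each side, stands 10 mm proud, and has 4 mm of play when closed.
- leaf_handle (a point): middle of the swinging half's handle: a round steel bar 12 mm thick, parallel to the pin, 172 mm from it, level with it (47 mm above the table) when open or closed; 78 mm free between its arms, 45 mm from its centre to the pocket. A vertical gripper pinching its middle can carry it round the whole half circle about the pin, the bar turning between the fingers.
- leaf_body (a joint): angle of the swinging half: 0 lying open on the -y side (as at the start), pi/2 upright, pi closed over the fixed half. It swings freely, with little friction (0.4 kg): let go half-way it falls to one side and slams.
- round_mould: bystander: round white plaster mould, 72 mm across, 36 mm high, shallow round hollow on top; origin at the centre of its underside
- tin: bystander: round lidded steel tin, 74 mm across, 42 mm high; origin at the centre of its underside
- cup_a: bystander: white plastic cup, 72 mm across, 85 mm high; origin at the centre of its underside
- cup_b: bystander: white plastic cup, 72 mm across, 85 mm high; origin at the centre of its underside
- glue: bystander: white capped bottle, 48 mm across, 120 mm high; origin at the centre of its underside
- brush: bystander: brush lying on the table
- wood_block: bystander: wooden block lying flat, 120 x 50 x 30 mm high; origin at the centre of its underside
Things that resemble listed ones, but are neither listed nor needed, are in the scene too. Leave any purple or turquoise look-alike of the part that bears mould_center alone.

How it is judged:
On the way, in this order (a step that is already met when the one before it is completed fails the run):
1. the mould lies hollow side up in the pocket of the open swinging half, let go (x of mould_center in the frame of leaf_floor between -0.009 and 0.009 m and y of mould_center in the frame of leaf_floor between -0.009 and 0.009 m and z of mould_center in the frame of leaf_floor between 0.021 and 0.029 m and angle between mould_center's own z axis and vertical below 0.1 rad and value of joint leaf_body below 0.1 rad and contact force between the fingers and mould below 0.5 N), for 0.2 s.
2. the swinging half is closed over the fixed half with the mould between them (value of joint leaf_body above 3 rad and angle between mould_center's own z axis and vertical above 2.95 rad and x of mould_center in the frame of fixed_floor between -0.012 and 0.012 m and y of mould_center in the frame of fixed_floor between -0.012 and 0.012 m and z of mould_center in the frame of fixed_floor between 0.019 and 0.033 m), for 0.2 s.
At the end, for the whole second after the job is handed in: The mould rests hollow side down (within 0.1 rad) on the floor of the fixed half, its centre within 9 mm of the middle along both sides and 25 +- 4 mm above the floor, at rest; the swinging half lies open again (joint under 0.1 rad); no bystander has moved 30 mm or more (x of mould_center in the frame of fixed_floor between -0.009 and 0.009 m and y of mould_center in the frame of fixed_floor between -0.009 and 0.009 m and z of mould_center in the frame of fixed_floor between 0.021 and 0.029 m and angle between mould_center's own z axis and vertical above 3.04 rad and value of joint leaf_body below 0.1 rad and linear speed of mould below 0.02 m/s and distance of each of round_mould, tin, cup_a, cup_b, glue, brush, wood_block from where it was at the start of the episode below 0.03 m); the robot touches nothing.
It fails at once if the brittle mould is squeezed or pushed by the fingers with more than 90 N (both fingers together, a grip of 45 N) (contact force between the fingers and mould above 90 N).
It fails at once if the swinging half falls or slams (faster than 3.5 rad/s either way) (velocity of joint leaf_body above 3.5 rad/s or velocity of joint leaf_body below -3.5 rad/s).
It fails at once if a bystander is moved 30 mm or more (distance of any of round_mould, tin, cup_a, cup_b, glue, brush, wood_block from where it was at the start of the episode above 0.03 m).
It also fails if it takes over 72 s, if anything falls off the work surface, if the arm or the gripper's body presses on something with over 40 N, if the wrist force passes 120 N, or if a joint passes its speed limit or range.

## Working session

There is one attempt and no reset: what is moved stays moved. The work goes in short steps, Python scripts to look and compute and a tool call to move; the robot and the scene stay as the last step left them, time stands still between calls to the robot, and variables do not carry over. Pictures are saved under pics/ and viewed, about 8 in all and at most 12, crops included, and the job is handed in when it is done.

Besides the shell and the picture viewer there is one more tool, called after "Emit:" in YAML: its name, and indented under it one key for each argument. play_rows: Moves the arm, as the interface text tells. Its arguments: {"type":"object","properties":{"increments":{"type":"string"},"fingers":{"type":"number"},"newtons":{"type":"number"}},"required":["increments"]}

```bash
mkdir -p pics
python3 - <<'E'
from bench import *
import cv2,numpy as np
s=sense();print(s['time'],np.round(s['position'],3),np.round(s['orientation'],3),s['width'],np.round(s['force'],1))
for c in ['scene','top']:
    f=grab_frame(c);cv2.imwrite(f'pics/{c}0.png',f['frame'][:,:,::-1])
    for n in ['mould_center','cradle_hinge','fixed_floor','leaf_floor','leaf_handle','round_mould','tin','cup_a','glue','brush','wood_block']:
        print(c,n,[(np.round(d['point'],3).tolist(),round(d['confidence'],2)) for d in mark_of(c,n)][:4])
E
```

```text
0.0 [0.148 0.503 0.231] [ 0.     0.801  0.599 -0.001] 1.0000390509633135 [-0.4  0.8  0.3]
scene mould_center [([0.413, -0.451, 0.024], 0.82), ([0.561, -0.501, 0.029], 0.76), ([0.543, -0.375, 0.024], 0.57), ([0.759, 0.022, -0.001], 0.35)]
scene cradle_hinge [([0.568, 0.12, 0.05], 0.7)]
scene fixed_floor [([0.569, 0.177, 0.02], 0.92)]
scene leaf_floor [([0.569, 0.048, 0.017], 0.94)]
scene leaf_handle [([0.574, -0.061, 0.046], 0.66), ([0.567, 0.049, 0.017], 0.51)]
scene round_mould [([0.578, -0.232, 0.008], 0.94), ([0.57, 0.05, 0.016], 0.4)]
scene tin [([0.433, -0.239, -0.004], 0.84), ([0.578, -0.232, 0.006], 0.6), ([0.601, 0.532, -0.003], 0.17)]
scene cup_a [([0.757, 0.023, -0.0], 0.8), ([0.381, 0.405, -0.002], 0.76)]
scene glue [([0.769, -0.139, -0.003], 0.58), ([0.759, 0.023, -0.001], 0.44)]
scene brush [([0.598, 0.533, -0.002], 0.97), ([0.57, 0.119, 0.049], 0.49)]
scene wood_block [([0.339, 0.196, -0.0], 0.81)]
top mould_center [([0.541, -0.379, 0.024], 0.96), ([0.567, -0.507, 0.023], 0.9)]
top cradle_hinge [([0.567, 0.113, 0.05], 0.72)]
top fixed_floor [([0.57, 0.177, 0.022], 0.72)]
top leaf_floor [([0.575, 0.047, 0.022], 0.79)]
top leaf_handle [([0.57, -0.061, 0.048], 0.56), ([0.383, 0.407, 0.003], 0.16)]
top round_mould [([0.581, -0.234, 0.002], 0.96)]
top tin [([0.437, -0.236, -0.005], 0.69)]
top cup_a [([0.758, 0.023, -0.002], 0.69), ([0.384, 0.406, 0.003], 0.68), ([0.544, -0.375, 0.022], 0.58), ([0.57, -0.06, 0.043], 0.54)]
top glue [([0.767, -0.142, 0.004], 0.76)]
top brush [([0.601, 0.527, 0.002], 0.6), ([0.568, 0.109, 0.048], 0.42), ([0.437, -0.238, -0.005], 0.25)]
top wood_block [([0.339, 0.201, 0.001], 0.78)]
```

View pics/top0.png

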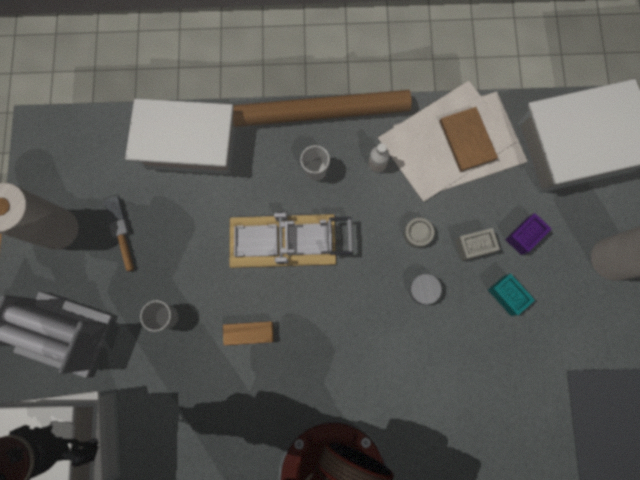

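View pics/scene0.png

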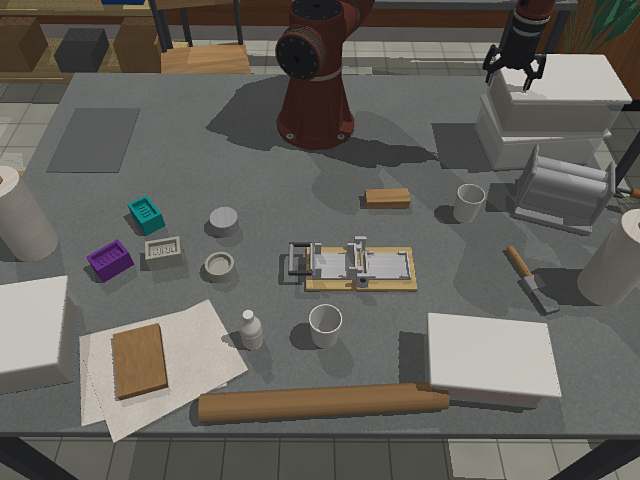

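Top view: the white mould is at about px (480,243), which fits (0.542,-0.377). The purple (528,234) and turquoise (513,295) look-alikes are nearby. The cradle is at (285,240) with its handle at (348,237). The scene view agrees. I'll move above the mould for a close look.

Emit:
play_rows:
  increments: "22 -37 0 -0.11; 45 -75 0 -0.22; 67 -112 0 -0.33; 90 -150 0 -0.44; 112 -187 0 -0.55; 135 -225 0 -0.66; 157 -262 0 -0.77; 180 -300 0 -0.88; 202 -337 0 -0.99; 225 -375 0 -1.1; 247 -412 0 -1.2; 270 -450 0 -1.286"
  fingers: 100

```text
time: 2.2
position: [0.4059, 0.0728, 0.2316]
orientation: [-0.0, 1.0, -0.003, 0.0]
force: [0.9, 0.6, -0.1]
width: 1.0
```

Emit:
play_rows:
  increments: "10 -38 0 0; 20 -76 0 0; 30 -114 0 0; 40 -152 0 0; 50 -190 0 0; 60 -228 0 0; 70 -266 0 0; 80 -304 0 0; 90 -342 0 0; 100 -380 0 0; 104 -410 0 0; 104 -430 0 0"

```text
time: 3.2
position: [0.5095, -0.3582, 0.2306]
orientation: [0.0, 1.0, -0.001, 0.0]
force: [1.0, 0.4, -0.1]
width: 1.001
```

Emit:
play_rows:
  increments: "0 0 0 0; 0 0 0 0; 0 0 0 0"

```text
time: 3.45
position: [0.509, -0.3544, 0.2311]
orientation: [-0.0, 1.0, -0.0, -0.0]
force: [-0.2, 0.7, 1.2]
width: 0.996
```

Run:
```python
from bench import *
import cv2,numpy as np
s=sense();print(s['time'],np.round(s['position'],4),np.round(s['orientation'],3),np.round(s['joint_pos'],2),np.round(s['force'],1))
f=grab_frame('wrist');cv2.imwrite('pics/w1.png',f['frame'][:,:,::-1]);print(np.round(f['hand_eye'],3),f['fx'],f['cx'],f['cy'])
for fn in (mark_of,spot_in):print([(np.round(d['point'],4).tolist(),round(d['confidence'],2)) for d in fn('wrist','mould_center')][:4])
for d in trace('wrist','mould_center')[:3]:
    m=d['region'].astype(np.uint8);c=max(cv2.findContours(m,0,1)[0],key=cv2.contourArea);print(d['confidence'],m.sum(),cv2.minAreaRect(c))
```

```text
3.45 [ 0.509  -0.3544  0.2311] [-0.  1. -0. -0.] [-0.73  0.48  0.13  1.22  0.    0.85] [-0.2  0.7  1.2]
[[ 1.     0.     0.001 -0.001]
 [-0.     0.959  0.285 -0.072]
 [-0.001 -0.285  0.959 -0.142]
 [ 0.     0.     0.     1.   ]] 415.00823866932336 326.0641454365175 240.2305695627982
[([0.5424, -0.3759, 0.0258], 0.93), ([0.4119, -0.4491, 0.0222], 0.9), ([0.5695, -0.5024, 0.0247], 0.64)]
[([0.5669, -0.4951, 0.0375], 0.91), ([0.536, -0.3713, 0.038], 0.81)]
0.94 6202 ((223.23977661132812, 309.3370361328125), (71.79611206054688, 114.63418579101562), 51.709835052490234)
0.81 7345 ((386.46453857421875, 363.38372802734375), (111.0336685180664, 72.57244110107422), 46.46879959106445)
0.8 7474 ((366.7221984863281, 231.14422607421875), (108.88190460205078, 71.44335174560547), 77.98851776123047)
```

View pics/w1.png

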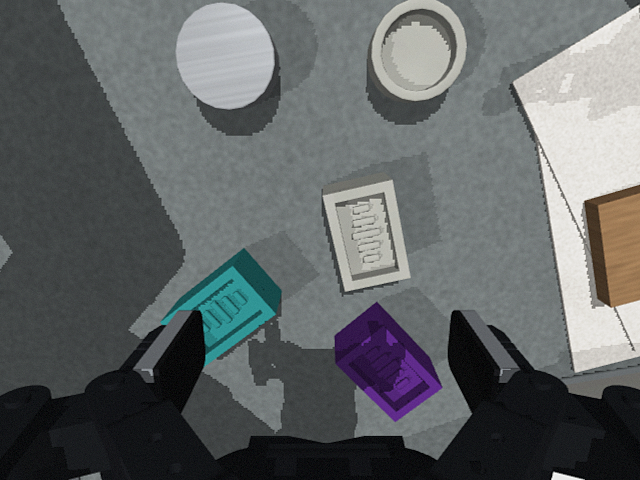

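White mould: top-face corners at about (322,195), (394,180), (411,277), (346,292). The look-alikes leave room for the fingers. Next: an accurate pose from the top face at z=50 mm.

```bash
cat > h.py <<'E'
from bench import *
import cv2,numpy as np
from scipy.spatial.transform import Rotation as Ro
def st():
    s=sense();print(s['time'],np.round(s['position'],4),np.round(s['orientation'],4),'F',np.round(s['force'],1),'w',round(s['width'],3));return s
def T(s):
    M=np.eye(4);q=s['orientation'];M[:3,:3]=Ro.from_quat([q[1],q[2],q[3],q[0]]).as_matrix();M[:3,3]=s['position'];return M
def cam(name):
    s=sense();f=grab_frame(name)
    W=T(s)@f['hand_eye'] if name=='wrist' else np.linalg.inv(f['camera_from_world'])
    return f,W
def lift(f,W,px,z):
    px=np.atleast_2d(px).astype(float);d=np.c_[(px[:,0]-f['cx'])/f['fx'],(px[:,1]-f['cy'])/f['fy'],np.ones(len(px))]@W[:3,:3].T
    return W[:3,3]+d*((z-W[2,3])/d[:,2])[:,None]
def marks(c,n):
    return [(np.round(d['point'],4).tolist(),round(d['confidence'],2)) for d in mark_of(c,n)][:3]
def rect(f,W,m,thr,z):
    g=f['frame'].min(2);b=((g>thr)&m).astype(np.uint8)
    c=max(cv2.findContours(b,0,1)[0],key=cv2.contourArea)
    P=(lift(f,W,c[:,0],z)[:,:2]*1000).astype(np.float32)
    return cv2.minAreaRect(P),cv2.boxPoints(cv2.minAreaRect(P))
E
python3 - <<'E'
from h import *
s=st();f,W=cam('wrist')
for d in trace('wrist','mould_center'):
    m=d['region'];u=np.argwhere(m).mean(0)
    if abs(u[1]-366)<25 and abs(u[0]-231)<25:
        m=cv2.dilate(m.astype(np.uint8),np.ones((5,5)))>0
        print(np.percentile(f['frame'].min(2)[m],[5,25,50,75,95]))
        for t in (120,140,160,175): print(t,rect(f,W,m,t,.05))
E
```

```text
3.65 [ 0.5094 -0.3541  0.2317] [0.e+00 1.e+00 1.e-04 1.e-04] F [-0.6  0.3 -0.4] w 0.994
[ 88. 117. 167. 180. 186.]
120 (((542.13720703125, -375.47235107421875), (56.61656188964844, 84.67321014404297), 12.94400405883789), array([[ 505.0649 , -340.55255],
       [ 524.0316 , -423.07416],
       [ 579.2095 , -410.39215],
       [ 560.2428 , -327.87054]], dtype=float32))
140 (((542.18798828125, -375.4567565917969), (56.21856689453125, 84.07859802246094), 12.908004760742188), array([[ 505.39804, -340.75903],
       [ 524.18   , -422.71295],
       [ 578.9779 , -410.15448],
       [ 560.196  , -328.20056]], dtype=float32))
160 (((542.0858764648438, -375.3502197265625), (55.47593307495117, 83.5013656616211), 12.942298889160156), array([[ 505.70166, -340.87262],
       [ 524.40344, -422.25275],
       [ 578.4701 , -409.82782],
       [ 559.7683 , -328.4477 ]], dtype=float32))
175 (((542.0231323242188, -375.3701171875), (54.85089111328125, 82.9739761352539), 12.981223106384277), array([[ 505.9793 , -341.104  ],
       [ 524.61786, -421.95746],
       [ 578.06696, -409.63623],
       [ 559.4284 , -328.78278]], dtype=float32))
```

Emit:
play_rows:
  increments: "11 -7 -20 0.08; 22 -14 -50 0.16; 33 -21 -85 0.226; 33 -21 -120 0.226; 33 -21 -120 0.226; 33 -21 -120 0.226"

```text
time: 4.25
position: [0.5411, -0.3747, 0.1102]
orientation: [-0.002, 0.994, 0.112, -0.001]
force: [-0.4, 0.3, 0.5]
width: 1.0
```

Emit:
play_rows:
  increments: "0 0 -20 0; 0 0 -45 0; 0 0 -70 0; 0 0 -90 0; 0 0 -99 0; 0 0 -99 0; 0 0 -99 0"

```text
time: 4.83
position: [0.5432, -0.3768, 0.0145]
orientation: [0.001, 0.994, 0.112, 0.001]
force: [0.3, -0.8, -0.1]
width: 1.001
```

Emit:
play_rows:
  increments: "0 0 0 0; 0 0 0 0; 0 0 0 0; 0 0 0 0; 0 0 0 0; 0 0 0 0; 0 0 0 0; 0 0 0 0; 0 0 0 0; 0 0 0 0"
  fingers: 0
  newtons: 27

```text
time: 5.67
position: [0.543, -0.3769, 0.0141]
orientation: [0.001, 0.994, 0.112, 0.001]
force: [-0.9, 0.3, 7.3]
width: 0.652
```

Emit:
play_rows:
  increments: "0 0 3 0; 0 0 15 0; 0 0 40 0; 0 0 70 0; 0 0 100 0; 0 0 130 0; 0 0 150 0; 0 0 150 0; 0 0 150 0"

```text
time: 6.42
position: [0.5427, -0.3764, 0.1638]
orientation: [0.001, 0.994, 0.112, 0.001]
force: [-0.3, 0.7, -4.4]
width: 0.649
```

Run:
```python
from h import *
s=st();f,W=cam('wrist');cv2.imwrite('pics/w2.png',f['frame'][:,:,::-1])
```

```text
6.4167 [ 0.5427 -0.3764  0.1638] [9.000e-04 9.937e-01 1.123e-01 8.000e-04] F [-0.3  0.7 -4.4] w 0.649
```

View pics/w2.png

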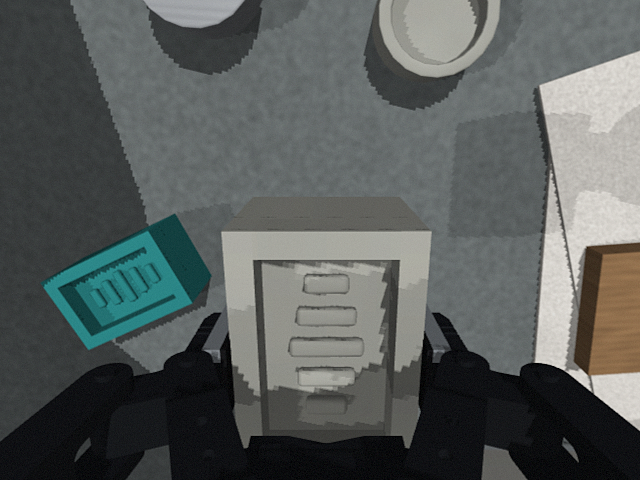

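The mould is held squarely: its top front edge is at row ~232 from column 222 to 432. Next I'll hover short of the cradle and look at it.

Emit:
play_rows:
  increments: "2 28 4 -0.03; 5 60 8 -0.06; 8 95 12 -0.09; 11 130 16 -0.12; 14 165 20 -0.15; 17 200 24 -0.18; 20 235 28 -0.21; 23 265 32 -0.226; 25 285 36 -0.226; 26 296 36 -0.226; 26 296 36 -0.226; 26 296 36 -0.226"

```text
time: 7.47
position: [0.5675, -0.0799, 0.197]
orientation: [-0.0, 1.0, -0.0, -0.001]
force: [0.7, -0.4, -4.1]
width: 0.653
```

Run:
```python
from h import *
s=st();f,W=cam('wrist');cv2.imwrite('pics/w3.png',f['frame'][:,:,::-1]);np.savez('w3',W=W,**{k:f[k] for k in('frame','fx','fy','cx','cy')})
for n in ['cradle_hinge','fixed_floor','leaf_floor','leaf_handle']:print(n,marks('wrist',n))
```

```text
7.4667 [ 0.5675 -0.0799  0.197 ] [-0.      1.     -0.     -0.0011] F [ 0.7 -0.4 -4.1] w 0.653
cradle_hinge [([0.7725, -0.137, -0.0017], 0.63)]
fixed_floor [([0.5707, 0.0501, 0.0212], 0.17)]
leaf_floor [([0.756, 0.0199, 0.0025], 0.69), ([0.5688, 0.0502, 0.02], 0.59)]
leaf_handle [([0.5715, -0.0582, 0.047], 0.74)]
```

View pics/w3.png

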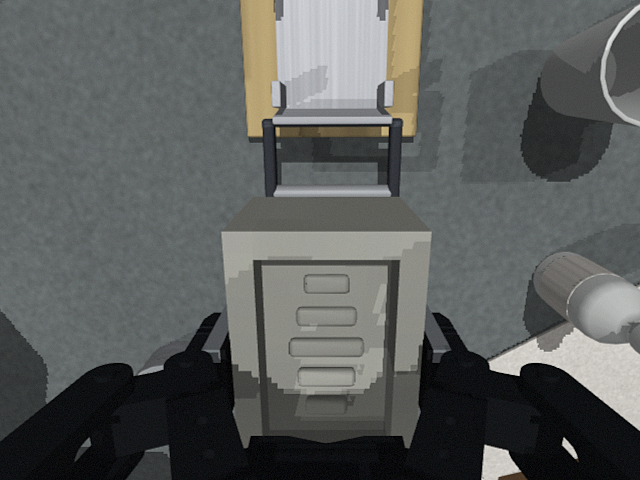

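Emit:
play_rows:
  increments: "0 10 15 0; 2 25 50 0; 2 40 70 0; 2 40 80 0; 2 40 80 0; 2 40 80 0; 2 40 80 0"

```text
time: 8.3
position: [0.5696, -0.0408, 0.2768]
orientation: [-0.0, 1.0, -0.001, -0.001]
force: [0.1, 0.2, -4.7]
width: 0.649
```

Run:
```python
from h import *
d=np.load('w3.npz');W=d['W']
print('mould edge',lift(d,W,[(222,232),(432,232)],.2329))
print('board',lift(d,W,[(243,0),(250,138),(425,0),(417,137)],.012))
print('bar front/back ends',lift(d,W,[(275,190),(390,190)],.050))
s=st();f,W=cam('wrist');cv2.imwrite('pics/w4.png',f['frame'][:,:,::-1]);np.savez('w4',W=W,**{k:f[k] for k in('frame','fx','fy','cx','cy')})
for n in ['cradle_hinge','fixed_floor','leaf_floor','leaf_handle']:print(n,marks('wrist',n))
```

```text
mould edge [[ 0.53953547 -0.03673049  0.2329    ]
 [ 0.59503041 -0.03669596  0.2329    ]]
board [[ 0.50846589  0.0710447   0.012     ]
 [ 0.50848729 -0.02297091  0.012     ]
 [ 0.63598113  0.07102174  0.012     ]
 [ 0.63620728 -0.02219379  0.012     ]]
bar front/back ends [[ 0.53099545 -0.05658618  0.05      ]
 [ 0.61153479 -0.0565493   0.05      ]]
8.3 [ 0.5696 -0.0408  0.2768] [-1.e-04  1.e+00 -9.e-04 -1.e-03] F [ 0.1  0.2 -4.7] w 0.649
cradle_hinge [([0.5723, 0.113, 0.0468], 0.77)]
fixed_floor []
leaf_floor [([0.5704, 0.0488, 0.0214], 0.92)]
leaf_handle []
```

View pics/w4.png

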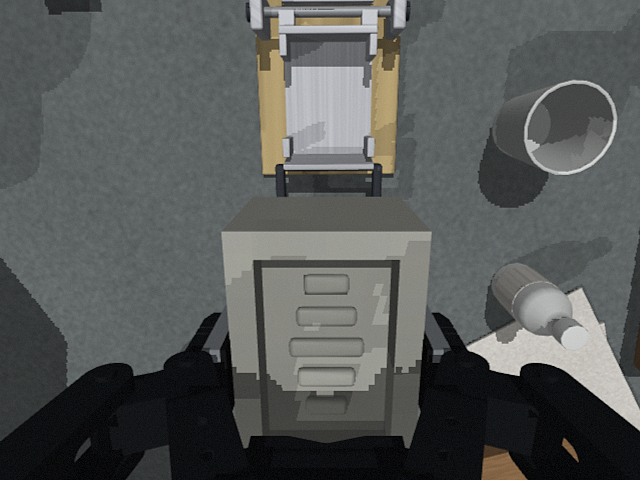

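Run:
```python
from h import *
d=np.load('w4.npz');W=d['W']
print('pin',lift(d,W,[(285,12),(370,12)],.047))
print('board',lift(d,W,[(257,40),(264,175),(402,40),(394,175)],.012))
print('wall posts top at .06, far',lift(d,W,[(283,140),(376,140),(287,14),(378,14)],.06))
print('floor',lift(d,W,[(287,150),(371,150),(287,42),(371,42)],.02))
im=d['frame'][:,:,::-1][0:210,230:430];cv2.imwrite('pics/w4c.png',cv2.resize(im,None,fx=3.8,fy=2.85,interpolation=2))
```

```text
pin [[0.53600995 0.11247567 0.047     ]
 [0.60423539 0.11234144 0.047     ]]
board [[ 0.50716515  0.09770717  0.012     ]
 [ 0.50810769 -0.02255787  0.012     ]
 [ 0.6367444   0.09746264  0.012     ]
 [ 0.63499645 -0.02274269  0.012     ]]
wall posts top at .06, far [[0.53261962 0.01313616 0.06      ]
 [0.61080447 0.01301297 0.06      ]
 [0.53868785 0.10824934 0.06      ]
 [0.60925751 0.1081109  0.06      ]]
floor [[0.53199615 0.00191773 0.02      ]
 [0.61102246 0.00179586 0.02      ]
 [0.5346357  0.09475447 0.02      ]
 [0.60831723 0.09461586 0.02      ]]
```

View pics/w4c.png

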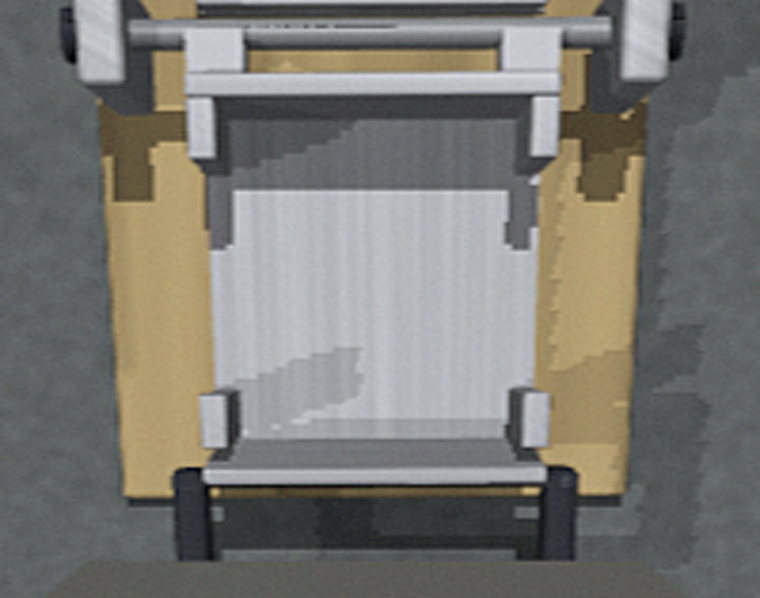

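Run:
```python
from h import *
d=np.load('w4.npz');W=d['W']
c=lambda x,y:(230+x/3.8,y/2.85)
print('near wall top in, floor, far floor',lift(d,W,[c(375,95)],.06)[:,1],lift(d,W,[c(375,190),c(375,420),c(375,437)],.02)[:,1], 'far wall top',lift(d,W,[c(375,467)],.06)[:,1])
print('post inner x',lift(d,W,[c(214,140),c(532,140),c(230,420),c(524,420)],.06)[:,0],'bracket',lift(d,W,[c(77,40),c(670,40)],.06)[:,0], 'arms',lift(d,W,[c(175,480),c(577,480)],.053)[:,0])
```

```text
near wall top in, floor, far floor [0.09456184] [ 0.07460791  0.00427894 -0.00122256] far wall top [-0.00676451]
post inner x [0.5374346  0.60376655 0.53879117 0.60415607] bracket [0.51018599 0.6312092 ] arms [0.52507626 0.61750288]
```

Emit:
play_rows:
  increments: "0 20 -15 0; 1 50 -40 0; 2 75 -75 0; 2 87 -110 0; 2 87 -140 0; 2 87 -160 0; 2 87 -160 0; 2 87 -160 0; 2 87 -160 0"

```text
time: 9.3
position: [0.5732, 0.0467, 0.1197]
orientation: [0.0, 1.0, -0.001, 0.001]
force: [0.4, 0.4, -3.4]
width: 0.651
```

Run:
```python
from h import *
s=st();f,W=cam('wrist')
print('mould edge',lift(f,W,[(222,232),(432,232)],s['position'][2]+.0359))
for c in('scene','top'):
    f,W=cam(c)
    for n in ['leaf_floor','cradle_hinge','fixed_floor','mould_center']:print(c,n,marks(c,n))
```

```text
9.3 [0.5732 0.0467 0.1197] [ 0.e+00  1.e+00 -7.e-04  9.e-04] F [ 0.4  0.4 -3.4] w 0.651
mould edge [[0.5451598  0.08996945 0.1555993 ]
 [0.60064229 0.08987155 0.1555993 ]]
scene leaf_floor [([0.5682, 0.0506, 0.0211], 0.68)]
scene cradle_hinge [([0.5712, 0.1155, 0.0479], 0.81), ([0.3805, 0.4076, 0.001], 0.67)]
scene fixed_floor [([0.5716, 0.1792, 0.0197], 0.56)]
scene mould_center [([0.4156, -0.4499, 0.0262], 0.72), ([0.5738, 0.0503, 0.1294], 0.65), ([0.5595, -0.4985, 0.0281], 0.56)]
top leaf_floor [([0.3862, 0.4059, 0.0023], 0.66)]
top cradle_hinge []
top fixed_floor []
top mould_center [([0.569, -0.5067, 0.0266], 0.95)]
```

Emit:
play_rows:
  increments: "-2 0 -10 0; -2 0 -30 0; -2 0 -45 0; -2 0 -55 0; -2 0 -62 0; -2 0 -69 0; -2 0 -75 0; -2 0 -80 0; -2 0 -84 0; -2 0 -84 0; -2 0 -84 0"

```text
time: 10.77
position: [0.5705, 0.0469, 0.0345]
orientation: [-0.0, 1.0, -0.0, 0.0]
force: [0.2, -0.4, -3.5]
width: 0.652
```

Emit:
play_rows:
  increments: "0 0 -1 0; 0 0 -1 0; 0 0 -1 0"

```text
time: 11.02
position: [0.5706, 0.047, 0.034]
orientation: [0.0, 1.0, -0.001, 0.0]
force: [-1.4, -0.5, 5.3]
width: 0.65
```

Emit:
play_rows:
  increments: "0 0 0 0; 0 0 0 0; 0 0 0 0; 0 0 0 0; 0 0 0 0; 0 0 0 0; 0 0 0 0; 0 0 0 0"
  fingers: 100

```text
time: 11.68
position: [0.5702, 0.0469, 0.0333]
orientation: [-0.0, 1.0, -0.001, 0.0]
force: [-0.7, -0.1, -0.1]
width: 1.001
```

Emit:
play_rows:
  increments: "0 0 10 0; 0 0 30 0; 0 -5 60 0; 0 -30 85 0; 0 -60 100 0; 0 -90 110 0; 0 -100 110 0; 0 -100 110 0; 0 -100 110 0"

```text
time: 12.43
position: [0.57, -0.0531, 0.1434]
orientation: [-0.0, 1.0, -0.001, -0.0]
force: [-0.0, 0.7, 0.2]
width: 1.002
```

Run:
```python
from h import *
s=st();f,W=cam('wrist');cv2.imwrite('pics/w5.png',f['frame'][:,:,::-1]);np.savez('w5',W=W,**{k:f[k] for k in('frame','fx','fy','cx','cy')})
for n in ['mould_center','cradle_hinge','leaf_floor','leaf_handle']:print(n,marks('wrist',n))
for d in trace('wrist','mould_center')[:2]: print(rect(f,W,d['region'],140,.07))
```

```text
12.4333 [ 0.57   -0.0531  0.1434] [-2.0e-04  1.0e+00 -1.2e-03 -1.0e-04] F [-0.   0.7  0.2] w 1.002
mould_center [([0.568, 0.0468, 0.0461], 0.87)]
cradle_hinge [([0.5676, 0.0463, 0.0445], 0.67)]
leaf_floor []
leaf_handle [([0.5722, -0.0561, 0.0472], 0.95)]
(((570.0399169921875, 42.82807540893555), (36.98394012451172, 55.61779022216797), 0.10318969190120697), array([[551.49786 ,  70.60362 ],
       [551.5981  ,  14.98592 ],
       [588.582   ,  15.052528],
       [588.48175 ,  70.67023 ]], dtype=float32))
```

View pics/w5.png

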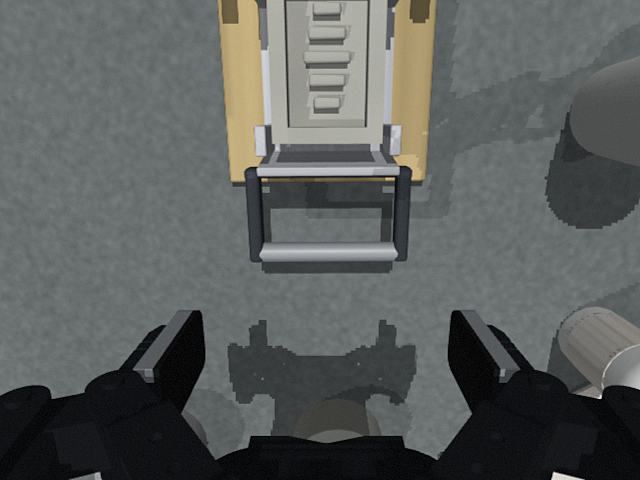

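The mould lies level and centred in the pocket, and the handle bar is clear at rows 243–262, columns 261–398. Next I'll locate the bar and turn the gripper 90°.

Run:
```python
from h import *
d=np.load('w5.npz');W=d['W']
print('bar',lift(d,W,[(261,252.5),(398,252.5)],.049),'cam',W[:3,3])
print('mould top front',lift(d,W,[(274,143),(383,143)],.07),'posts',lift(d,W,[(254,125),(402,125)],.06))
```

```text
bar [[ 0.53052434 -0.05837173  0.049     ]
 [ 0.61252004 -0.05855269  0.049     ]] cam [0.56952326 0.0191577  0.28506098]
mould top front [[0.543277   0.00673188 0.07      ]
 [0.59836528 0.00661662 0.07      ]] posts [[0.53195156 0.01534906 0.06      ]
 [0.60929864 0.01518857 0.06      ]]
```

Emit:
play_rows:
  increments: "0 0 0 0.12; 0 0 0 0.24; 0 0 0 0.36; 0 0 0 0.48; 0 0 0 0.6; 0 0 0 0.72; 0 0 0 0.84; 0 0 0 0.96; 0 0 0 1.08; 0 0 0 1.2; 0 0 0 1.32; 0 0 0 1.44"
  fingers: 35

```text
time: 13.73
position: [0.5701, -0.0524, 0.1431]
orientation: [-0.0, 0.75, 0.662, -0.0]
force: [1.1, 0.1, -0.5]
width: 0.345
```

Emit:
play_rows:
  increments: "1 0 0 0.12; 1 0 0 0.131; 1 0 0 0.131; 1 0 0 0.131"

```text
time: 14.07
position: [0.5711, -0.0528, 0.1432]
orientation: [-0.0, 0.709, 0.706, -0.0]
force: [0.2, 0.6, -0.7]
width: 0.347
```

Emit:
play_rows:
  increments: "0 -6 -15 0; 0 -6 -45 0; 0 -6 -70 0; 0 -6 -90 0; 0 -6 -105 0; 0 -6 -115 0; 0 -6 -115 0; 0 -6 -115 0; 0 -6 -115 0"

```text
time: 14.82
position: [0.572, -0.0592, 0.0293]
orientation: [0.001, 0.708, 0.707, 0.0]
force: [0.4, -0.3, 0.7]
width: 0.351
```

Emit:
play_rows:
  increments: "0 0 0 0; 0 0 0 0; 0 0 0 0; 0 0 0 0; 0 0 0 0; 0 0 0 0; 0 0 0 0"
  fingers: 0
  newtons: 30

```text
time: 15.4
position: [0.5721, -0.0589, 0.0294]
orientation: [0.001, 0.707, 0.707, 0.001]
force: [-1.0, 2.1, 6.9]
width: 0.129
```

Emit:
play_rows:
  increments: "0 0.1 6 0; 0 0.7 15 0; 0 2.6 29.9 0; 0 5.9 44.5 0; 0 10.4 58.8 0; 0 16.1 72.7 0; 0 23 86 0; 0 31.1 98.7 0; 0 40.2 110.6 0; 0 50.4 121.6 0; 0 61.4 131.8 0; 0 73.3 140.9 0"

```text
time: 16.4
position: [0.572, 0.0107, 0.1721]
orientation: [0.004, 0.708, 0.706, -0.002]
force: [-4.1, -15.9, 14.8]
width: 0.127
```

Emit:
play_rows:
  increments: "0 0 0 0; 0 0 0 0; 0 0 0 0"

```text
time: 16.65
position: [0.5721, 0.011, 0.1721]
orientation: [0.004, 0.708, 0.706, -0.001]
force: [-3.5, -14.0, 16.0]
width: 0.124
```

Run:
```python
from h import *
s=st();print(np.round(s['torque'],2))
f,W=cam('wrist');cv2.imwrite('pics/w6.png',f['frame'][:,:,::-1])
```

```text
16.65 [0.5721 0.011  0.1721] [ 0.0036  0.708   0.7062 -0.0013] F [ -3.5 -14.   16. ] w 0.124
[-2.91  0.81  0.12]
```

View pics/w6.png

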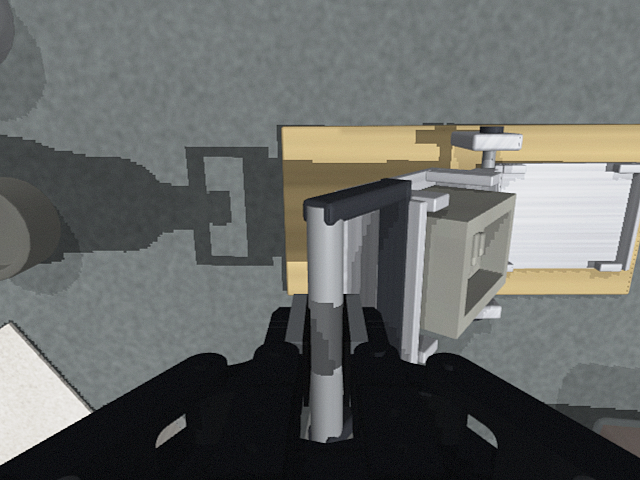

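Emit:
play_rows:
  increments: "0 -1 1 0; 0 -2.5 2.5 0; 0 -2.5 2.5 0; 0 -2.5 2.5 0"

```text
time: 17.03
position: [0.5719, 0.0111, 0.1723]
orientation: [0.001, 0.708, 0.707, 0.0]
force: [3.7, -4.1, 1.3]
width: 0.125
```

Emit:
play_rows:
  increments: "0 7.5 5.3 0; 0 20.5 12.9 0; 0 34 19.3 0; 0 48 24.6 0; 0 62.5 28.6 0; 0 77.3 31.3 0; 0 92.2 32.8 0"

```text
time: 17.62
position: [0.5714, 0.1041, 0.2055]
orientation: [0.001, 0.708, 0.707, -0.0]
force: [1.0, -1.8, 6.8]
width: 0.124
```

Emit:
play_rows:
  increments: "0 15 0.1 0; 0 30 -1.1 0; 0 44.8 -3.6 0; 0 59.3 -7.3 0; 0 73.4 -12.3 0; 0 87.1 -18.5 0; 0 100.1 -25.9 0; 0 112.5 -34.4 0; 0 124.1 -44 0; 0 134.8 -54.5 0; 0 144.5 -65.9 0"

```text
time: 18.53
position: [0.5708, 0.2496, 0.1373]
orientation: [-0.0, 0.707, 0.707, -0.0]
force: [-1.7, -2.4, -1.1]
width: 0.126
```

Emit:
play_rows:
  increments: "0 8.8 -12.2 0; 0 16.4 -25.2 0; 0 22.8 -38.7 0; 0 28.1 -52.7 0; 0 32.1 -67.2 0; 0 34.4 -79 0; 0 35.6 -87.9 0; 0 36.3 -96.9 0; 0 36.5 -100 0"

```text
time: 19.28
position: [0.5708, 0.285, 0.0371]
orientation: [-0.0, 0.707, 0.707, -0.0]
force: [-1.6, 1.7, 0.3]
width: 0.121
```

Emit:
play_rows:
  increments: "0 0 -2 0; 0 0 -4 0; 0 0 -6 0; 0 0 -6 0; 0 0 -6 0; 0 0 -6 0"

```text
time: 19.78
position: [0.5709, 0.2851, 0.0328]
orientation: [-0.0, 0.707, 0.707, -0.0]
force: [-4.1, 3.6, -1.5]
width: 0.123
```

Run:
```python
from h import *
s=st();f,W=cam('scene');cv2.imwrite('pics/s7.png',cv2.resize(f['frame'][200:320,270:450,::-1],None,fx=4,fy=4,interpolation=2))
print(marks('scene','mould_center'))
```

```text
19.7833 [0.5709 0.2851 0.0328] [-3.000e-04  7.073e-01  7.069e-01 -1.000e-04] F [-4.1  3.6 -1.5] w 0.123
[([0.562, -0.502, 0.0324], 0.87), ([0.4132, -0.4488, 0.0237], 0.74), ([0.5701, 0.1858, 0.0421], 0.47)]
```

View pics/s7.png

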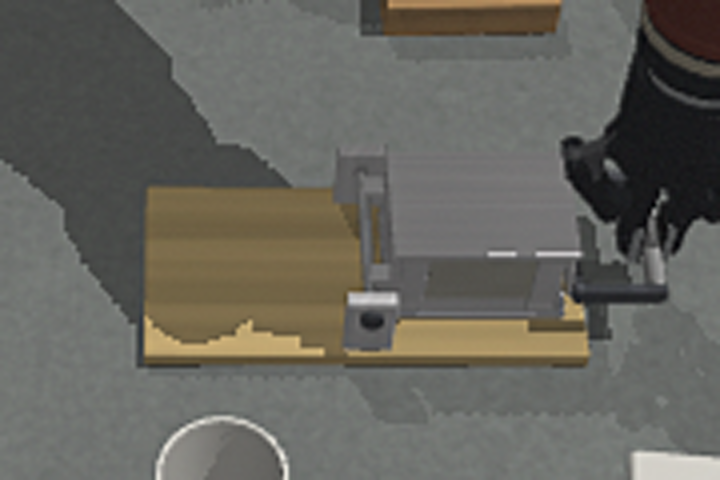

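Closed with the mould between the halves, visible as a grey block in the end gap. Now swinging back.

Emit:
play_rows:
  increments: "0 0 4 0; 0 -0.2 9 0; 0 -0.9 18 0; 0 -2.6 29.9 0; 0 -5.9 44.5 0; 0 -10.4 58.8 0; 0 -16.1 72.7 0; 0 -23 86 0; 0 -31.1 98.7 0; 0 -40.2 110.6 0; 0 -50.4 121.6 0; 0 -61.4 131.8 0"

```text
time: 20.88
position: [0.5712, 0.2247, 0.1674]
orientation: [-0.001, 0.707, 0.707, 0.002]
force: [-5.7, 7.1, 4.8]
width: 0.127
```

Emit:
play_rows:
  increments: "0 -11.9 9.1 0; 0 -24.6 17.2 0; 0 -37.9 24.1 0; 0 -51.8 29.8 0; 0 -66.1 34.3 0; 0 -80.7 37.6 0; 0 -95.6 39.5 0; 0 -110.6 40.2 0; 0 -125.6 39.5 0; 0 -140.5 37.6 0; 0 -155.1 34.3 0; 0 -169.4 29.8 0"

```text
time: 21.88
position: [0.5724, 0.0523, 0.1961]
orientation: [0.002, 0.708, 0.707, 0.001]
force: [2.0, -1.1, 2.5]
width: 0.123
```

Emit:
play_rows:
  increments: "0 -13.9 -5.7 0; 0 -27.2 -12.6 0; 0 -39.9 -20.7 0; 0 -51.8 -29.8 0; 0 -62.8 -40 0; 0 -73 -51 0; 0 -82.1 -62.9 0; 0 -90.2 -75.6 0; 0 -97.1 -88.9 0; 0 -102.8 -102.8 0; 0 -107.3 -117.1 0; 0 -110.6 -131.7 0"

```text
time: 22.88
position: [0.5714, -0.0569, 0.0611]
orientation: [-0.0, 0.707, 0.707, 0.001]
force: [5.7, 1.8, -0.6]
width: 0.125
```

Emit:
play_rows:
  increments: "0 -1.2 -9 0; 0 -2 -17 0; 0 -2.5 -23 0; 0 -2.6 -27 0; 0 -2.6 -30 0; 0 -2.6 -30 0; 0 -2.6 -30 0"

```text
time: 23.47
position: [0.5721, -0.0589, 0.0337]
orientation: [0.001, 0.707, 0.707, 0.001]
force: [-1.3, 4.4, 21.3]
width: 0.125
```

Emit:
play_rows:
  increments: "0 0 2 0; 0 0 3 0; 0 0 3 0"

```text
time: 23.72
position: [0.572, -0.0589, 0.0352]
orientation: [0.0, 0.707, 0.707, 0.001]
force: [6.7, 2.3, -1.4]
width: 0.124
```

Emit:
play_rows:
  increments: "0 0 0 0; 0 0 0 0; 0 0 0 0; 0 0 0 0; 0 0 0 0; 0 0 0 0"
  fingers: 35

```text
time: 24.22
position: [0.5709, -0.0591, 0.0353]
orientation: [-0.0, 0.707, 0.707, -0.0]
force: [0.0, -0.9, -0.5]
width: 0.349
```

Emit:
play_rows:
  increments: "0 0 10 0; 0 0 30 0; 0 0 60 0; 0 0 95 0; 0 0 130 0; 0 0 165 0; 0 0 190 0; 0 0 190 0; 0 0 190 0"

```text
time: 24.97
position: [0.5721, -0.0593, 0.2277]
orientation: [0.002, 0.707, 0.707, 0.001]
force: [-0.9, 0.1, -0.8]
width: 0.358
```

Run:
```python
from h import *
s=st()
for c in('wrist','scene','top'):
    f,W=cam(c);cv2.imwrite(f'pics/e_{c}.png',f['frame'][:,:,::-1]);
    for n in['mould_center','fixed_floor','leaf_handle']:print(c,n,marks(c,n))
    for d in trace(c,'mould_center')[:3]:
        u=np.argwhere(d['region']);print(d['confidence'],u.min(0),u.max(0))
```

```text
24.9667 [ 0.5721 -0.0593  0.2277] [0.0016 0.7074 0.7068 0.001 ] F [-0.9  0.1 -0.8] w 0.358
wrist mould_center [([0.5669, 0.184, 0.0437], 0.91)]
wrist fixed_floor []
wrist leaf_handle [([0.5735, -0.0582, 0.045], 0.82)]
0.96 [169 557] [252 639]
scene mould_center [([0.5634, -0.5019, 0.0285], 0.98), ([0.4156, -0.4492, 0.0227], 0.92), ([0.569, 0.1865, 0.0425], 0.74)]
scene fixed_floor [([0.571, 0.1762, 0.0203], 0.82), ([0.3417, 0.1971, -0.0031], 0.4)]
scene leaf_handle [([0.5725, -0.0566, 0.0456], 0.86), ([0.7585, 0.0202, -0.0013], 0.7)]
0.71 [208 209] [236 238]
0.66 [197 128] [234 165]
0.59 [240  87] [280 133]
top mould_center [([0.5679, 0.1816, 0.0443], 0.95), ([0.4192, -0.4461, 0.0256], 0.9), ([0.5671, -0.509, 0.0246], 0.86)]
top fixed_floor [([0.5687, 0.1788, 0.0191], 0.72)]
top leaf_handle []
0.69 [226 233] [252 269]
0.66 [214 505] [255 550]
0.58 [275 487] [315 533]
```

View pics/e_wrist.png

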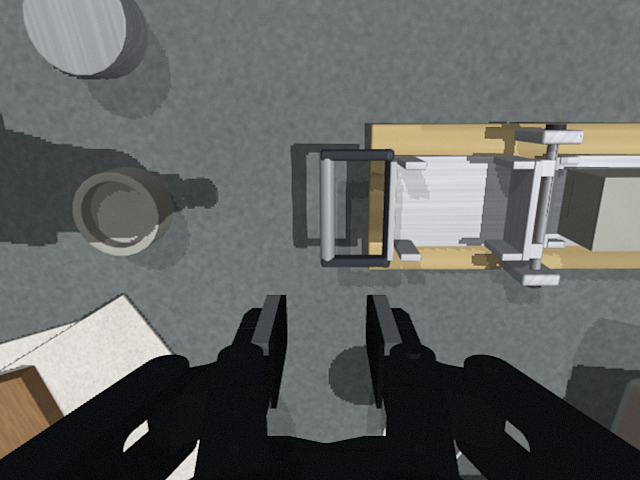

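Emit:
play_rows:
  increments: "6 25 0 0; 12 60 0 0; 20 98 0 0; 30 135 0 0; 40 170 0 0; 50 200 0 0; 60 225 0 0; 65 237 0 0; 70 237 0 0; 70 237 0 0; 70 237 0 0"

```text
time: 26.63
position: [0.6412, 0.1771, 0.2253]
orientation: [0.0, 0.708, 0.707, -0.0]
force: [0.2, -0.3, -0.8]
width: 0.354
```

Run:
```python
from h import *
s=st();f,W=cam('wrist');cv2.imwrite('pics/w8.png',f['frame'][:,:,::-1]);np.savez('w8',W=W,**{k:f[k] for k in('frame','fx','fy','cx','cy')})
for n in['mould_center','fixed_floor','cradle_hinge']:print(n,marks('wrist',n))
for d in trace('wrist','mould_center')[:1]:
  for t in(110,140,160): print(rect(f,W,d['region'],t,.07))
```

```text
26.6333 [0.6412 0.1771 0.2253] [ 0.000e+00  7.076e-01  7.067e-01 -3.000e-04] F [ 0.2 -0.3 -0.8] w 0.354
mould_center [([0.5702, 0.1821, 0.0457], 0.73)]
fixed_floor []
cradle_hinge []
(((569.5708618164062, 184.42613220214844), (56.315032958984375, 83.96307373046875), 0.4553968608379364), array([[541.08057, 226.18254],
       [541.7479 , 142.22212],
       [598.06116, 142.66972],
       [597.3938 , 226.63014]], dtype=float32))
(((569.38427734375, 184.485107421875), (83.77711486816406, 55.96776580810547), 89.9459228515625), array([[541.36084, 142.62299],
       [597.3286 , 142.57016],
       [597.4077 , 226.34723],
       [541.43994, 226.40005]], dtype=float32))
(((569.38427734375, 184.38803100585938), (83.44612884521484, 55.967769622802734), 89.9459228515625), array([[541.361  , 142.6914 ],
       [597.3288 , 142.63858],
       [597.40753, 226.08466],
       [541.43976, 226.13748]], dtype=float32))
```

View pics/w8.png

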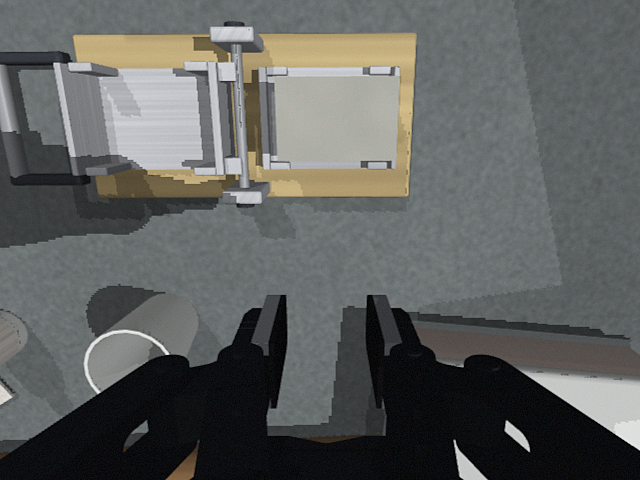

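Run:
```python
from h import *
d=np.load('w8.npz');W=d['W']
print('pin',lift(d,W,[(238,70),(240.5,150)],.047)[:,:2])
print('bracket',lift(d,W,[(211,35),(254,35)],.060)[:,:2])
print('board far edge',lift(d,W,[(416,34),(410,195)],.012)[:,:2])
print('near wall in z28, far wall top in z28',lift(d,W,[(272,75),(272,160),(397,75),(396,160)],.028)[:,:2])
cv2.imwrite('pics/w8c.png',cv2.resize(d['frame'][20:210,200:430,::-1],None,fx=3.45,fy=3.1,interpolation=2))
```

```text
pin [[0.5358896  0.11399211]
 [0.59209414 0.11243108]]
bracket [[0.51528885 0.09974076]
 [0.51532294 0.12867931]]
board far edge [[0.50647155 0.24704561]
 [0.63292756 0.24952419]]
near wall in z28, far wall top in z28 [[0.53753337 0.13592153]
 [0.60142358 0.13348852]
 [0.53763882 0.23115405]
 [0.60151787 0.23338741]]
```

```bash
python3 -c "
from h import *
st();grab_frame('scene')
for n in['round_mould','tin','cup_a','glue','brush','wood_block']:print(n,marks('scene',n)[:2])
print(sign_off())"
```

```text
26.8833 [0.6411 0.1771 0.2258] [0.     0.7078 0.7064 0.    ] F [-0.5  0.1 -0.8] w 0.351
round_mould [([0.5778, -0.2333, 0.0047], 0.6)]
tin [([0.4335, -0.2379, -0.0032], 0.59)]
cup_a [([0.7571, 0.0202, 0.0003], 0.76), ([0.3841, 0.4088, 0.001], 0.74)]
glue [([0.7672, -0.1387, -0.0008], 0.59)]
brush [([0.6026, 0.5362, -0.0025], 0.89)]
wood_block [([0.3448, 0.1984, -0.0022], 0.53), ([0.4298, -0.2394, -0.0021], 0.23)]
the job is handed in; nothing more can be done
None
```

I gripped the white mould at 27 N and laid it hollow side up in the swinging half's pocket. I then carried the handle round at about 1 rad/s to closed and back to open, and handed in at about 27 s.

**Last checks:**
- **Mould:** it looks level and at the right height. Its top face measures 56 x 84 mm when taken as 50 mm above the floor. It is centred across the fixed half to within about 2 mm.
- **Swinging half:** it lies open, and the arm is clear of everything.
- **Bystanders:** the network positions agree with the start to about 6 mm, and nothing was touched.

**What was off:**
- **Placing along y:** the mould sits about 6 mm (estimates 4 to 8 mm) toward the far wall of the fixed half, against a limit of 9 mm. I left it there rather than risk a nudge.
- **First part of the swing:** my planned arc was about 4 mm off the bar's real path, which built up about 21 N of side force. I corrected the arc at about 55°, and the rest ran with low forces.
- **Last close-up:** the viewer had reached its 12-picture limit, so I never saw a final crop of the mould against the wall. That judgement rests on the measured numbers.

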